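Lay the round mandrels in their V-rib cradles

ROBOT

A 6-joint arm with a two-finger parallel gripper is mounted at the origin on the work surface. World frame = base frame: x ahead of the robot, y to its left, z up, the work surface at z = 0. Lengths are in m, angles in rad, forces in N, time in s.
With the tool pointing down it reaches from about 0.275 to 0.825 m from the base axis. Payload 4.9 kg.
Tool frame: the origin (TCP) lies midway between the tips of the shut fingers; the grasp point (between the pads) lies 19 mm behind it (bot.grip_depth is the distance from the TCP to the grasp point, in m); y points along the fingers, x is the direction in which the jaws open and shut, and the axes are right-handed (so a half turn about y gives the same grasp; the last joint's range is limited). The gripper opens to 85 mm and grips with 20 to 120 N. Pads are 22 mm wide; open, the fingers measure 114 mm over their backs; the gripper's body (76 mm by 85 mm) begins 54 mm behind the grasp point. The pads swing forward as they close: fully open they stand 13 mm farther back than shut.
Start: joints at [1.176, 0.326, -0.193, 1.052, 0, 1.437], TCP at [0.142, 0.531, 0.231] pointing down, gripper open.
Joint ranges: [-2.65, 2.65], [-0.97, 1.79], [-1.3, 1.35], [-1.93, 2.1], [-1.47, 1.37], [-3.14, 3.14]. Speed limits (rad/s): [2.57, 2.57, 3.14, 3.14, 3.14, 3.14].

INTERFACE

Orientations are given as a unit quaternion [w, x, y, z].
In Python, from cell import bot gives the robot as it stands. Calls block until the motion is done:
- bot.move_pose(position, orientation): joint-space move of the TCP to a pose.
- bot.move_linear(position, speed=0.15, rotation=None, until_force=None): straight line of the TCP; rotation=None keeps the orientation; speed is the mean speed in m/s. With until_force (N) it stops when the force on the tool has changed by that much, and returns True; else False.
- bot.goto_joints(angles): joint-space move.
- bot.set_gripper(opening, grasp_force=None): opening from 0.0 (shut) to 1.0 (fully open); grasp_force is the grip in N (None keeps the last); returns when the fingers have stopped.
- bot.wait(seconds).
- bot.solve_ik(position, orientation): joint angles nearest the present ones, or None.
- bot.camera(name): name is "scene" or "top"; returns the picture (384x512x3 uint8, red, green, blue); there is no depth.
- bot.calibration(name): a dict with "mtx" (3x3 intrinsics, pixels), "k1" (the pictures are not rectified: a ray, as slopes to the right and down, at radius r is drawn at 1 + k1 r^2 times it, then the intrinsics apply), "extrinsics" (4x4, takes a point from world to camera coordinates). Camera axes: x right, y down, z forward; pixel columns grow to the right and rows downward; lengths in m; the calibration is good to about 2 mm. A picture is of the moment at which its call begins. calibration takes no time and is no camera call.
A pose or a line that the arm cannot do raises bot.PlanningError and nothing moves.
- bot.close_job(): hands the job in, once; it reports no verdict.
Trained networks look in the newest picture that a camera, given by its name, has taken for a name from the list of things; names that differ only in an ending like _2 or _b are one class to them, and where a whole thing is asked for, a point or a joint stands for the part that bears it (a point fixed in the world has none). Each returns a list of dicts, best first, with "confidence" (0 to 1); they miss things now and then, are a little off and sometimes report something else, mostly with a low value. They report only what shows in the picture. A call takes as long as a camera call. They do not tell look-alikes from the thing itself.
- bot.search_frame(camera, thing): "bbox" ([left, top, width, height] in pixels, round what is visible of it).
Readings, each from a call of its own:
- bot.read_clock(): time.
- bot.read_joint_positions(): joint angles.
- bot.read_joint_vel(): joint speeds.
- bot.read_joint_efforts(): joint torques, N m.
- bot.read_position(): TCP position.
- bot.read_tool_rot(): TCP orientation.
- bot.read_ft_force(): force on the tool from outside, world axes, zero at the start.
- bot.read_moment(): the same for the moment, N m.
- bot.read_gripper_width(): opening from 0.0 (shut) to 1.0 (fully open).
Only numpy, scipy, OpenCV 4.12 (cv2) and the standard library are available. Lean on these libraries where they do the work, as an engineer would, in place of code of your own. Each camera call takes 0.05 s, during which the arm holds its last target.

TASK

Pick out the four round steel mandrels and lay each in the wooden cradle made for it, thick ones in the wide-notched cradles and thin ones in the narrow-notched, long ones in the long cradles and short ones in the short. Lower each gently until it rests in both notches, centred along its cradle, before you let go, so that it neither drops nor rolls. Leave the square bar and the flat bar where they lie.

Things in the scene. Friction and masses are not known exactly. Their poses are not given: they have to be found in the camera images.
- thick_long: thick long round mandrel: a loose plain steel tube, 40 mm in diameter, 140 mm long, about 380 g, lying on the bench at the start and free to roll. Origin on its axis at mid-length (20 mm above the bench at the start); x runs along the tube; y and z turn with it as it rolls.
- thick_short: thick short round mandrel: a loose plain steel tube, 40 mm in diameter, 80 mm long, about 240 g, lying on the bench at the start and free to roll. Origin on its axis at mid-length (20 mm above the bench at the start); x runs along the tube; y and z turn with it as it rolls.
- thin_long: thin long round mandrel: a loose plain steel tube, 20 mm in diameter, 140 mm long, about 180 g, lying on the bench at the start and free to roll. Origin on its axis at mid-length (10 mm above the bench at the start); x runs along the tube; y and z turn with it as it rolls.
- thin_short: thin short round mandrel: a loose plain steel tube, 20 mm in diameter, 80 mm long, about 110 g, lying on the bench at the start and free to roll. Origin on its axis at mid-length (10 mm above the bench at the start); x runs along the tube; y and z turn with it as it rolls.
- cradle_thick_long: wooden cradle of the thick long mandrel, fixed to the bench: base board 120 mm long (x), 76 wide (y), 8 thick; two ribs across it, each 10 thick, centred at x = +-40 mm (70 mm free between them for the fingers), tops 42 mm above the bench, each with a 90 degree V notch 60 mm wide. Origin: centre of underside; x along the notch, z up. The seated mandrel's axis is 40 mm above the bench.
- cradle_thick_short: wooden cradle of the thick short mandrel, fixed to the bench: base board 68 mm long (x), 76 wide (y), 8 thick; two ribs across it, each 10 thick, centred at x = +-28 mm (46 mm free between them for the fingers), tops 42 mm above the bench, each with a 90 degree V notch 60 mm wide. Origin: centre of underside; x along the notch, z up. The seated mandrel's axis is 40 mm above the bench.
- cradle_thin_long: wooden cradle of the thin long mandrel, fixed to the bench: base board 120 mm long (x), 50 wide (y), 8 thick; two ribs across it, each 10 thick, centred at x = +-40 mm (70 mm free between them for the fingers), tops 44 mm above the bench, each with a 90 degree V notch 36 mm wide. Origin: centre of underside; x along the notch, z up. The seated mandrel's axis is 40 mm above the bench.
- cradle_thin_short: wooden cradle of the thin short mandrel, fixed to the bench: base board 68 mm long (x), 50 wide (y), 8 thick; two ribs across it, each 10 thick, centred at x = +-28 mm (46 mm free between them for the fingers), tops 44 mm above the bench, each with a 90 degree V notch 36 mm wide. Origin: centre of underside; x along the notch, z up. The seated mandrel's axis is 40 mm above the bench.
- square_bar: square steel bar, 110 x 30 x 30 mm, loose on the bench, not part of the job: leave it alone. Origin at the centre of its underside, x along its length.
- flat_bar: flat steel bar, 110 x 50 x 14 mm, loose on the bench, not part of the job: leave it alone. Origin at the centre of its underside, x along its length.
Things that resemble listed ones, but are neither listed nor needed, are in the scene too. What is shaped like the thick_long but blue is not meant.

How it is judged:
By the outcome, as a careful person would: the job done as asked, in the order asked, and still so for the second after the job is handed in, with the robot touching nothing.
It also fails if it takes over 109 s, if anything falls off the work surface, if the arm or the gripper's body presses on something with over 40 N, if the wrist force passes 120 N, or if a joint passes its speed limit or range.

## Working session

There is one attempt and no reset: what is moved stays moved. The work goes in short steps, each a Python script; the robot and the scene stay as the last script left them, time stands still between calls to the robot, and variables do not carry over. Pictures are saved under pics/ and viewed, and the job is handed in when it is done.

```bash
ls; mkdir -p pics; python3 - <<'E'
from cell import bot
import cv2,numpy as np
np.set_printoptions(precision=4,suppress=True)
print(bot.read_clock())
for c in("scene","top"):
    im=bot.camera(c); cv2.imwrite(f"pics/{c}0.png",cv2.resize(im[:,:,::-1],(800,600),interpolation=cv2.INTER_CUBIC))
    cv2.imwrite(f"pics/{c}0raw.png",im[:,:,::-1])
    k=bot.calibration(c); print(c,k["mtx"],k["k1"],k["extrinsics"])
print(bot.read_tool_rot(),bot.grip_depth)
E
```

```text
pics
0.0
scene [[428.3709   0.     253.9944]
 [  0.     428.3709 196.9786]
 [  0.       0.       1.    ]] -0.11764369674025664 [[-0.1894  0.9817 -0.0201  0.1036]
 [ 0.7273  0.1266 -0.6745 -0.3017]
 [-0.6597 -0.1424 -0.738   1.5107]
 [ 0.      0.      0.      1.    ]]
top [[478.7243   0.     261.5636]
 [  0.     478.7243 196.2559]
 [  0.       0.       1.    ]] 0.061586886111298804 [[-0.0094 -0.9999 -0.0061 -0.0219]
 [-0.9899  0.0102 -0.1413  0.4519]
 [ 0.1414  0.0047 -0.9899  1.1712]
 [ 0.      0.      0.      1.    ]]
[-0.5605  0.561   0.4303 -0.4312] 0.0187
```

View pics/scene0.png

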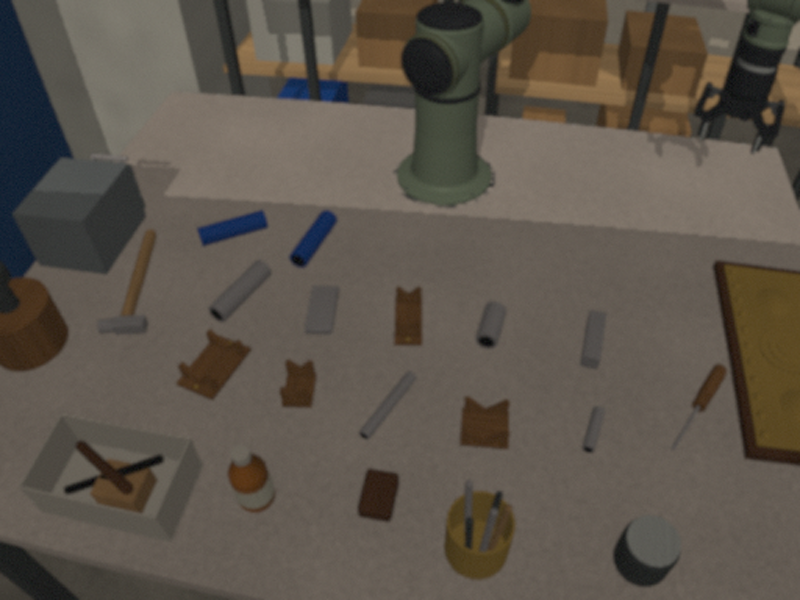

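View pics/top0.png

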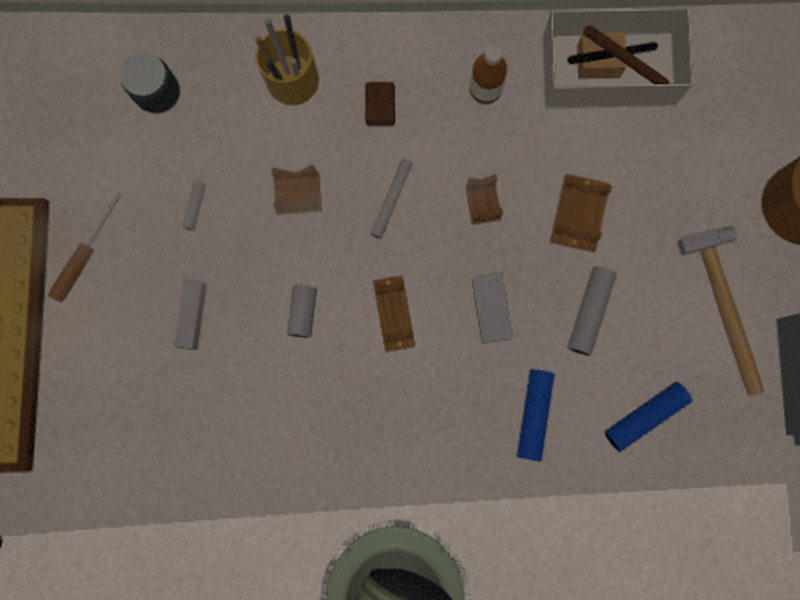

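The top picture (800x600) shows these candidates:
- **Grey round tubes:** thick_long (592,310), thick_short (302,311), thin_long (392,198), thin_short (194,205).
- **Look-alikes:** blue tubes at (535,415) and (648,416). The square bar (190,313) and flat bar (491,307) also stay where they are.
- **Cradles:** thick_long (581,213), thick_short (297,190), thin_long (394,313), thin_short (484,199).

Next I'll check the choice in a close crop and fit silhouettes in both cameras.

```bash
cat > fit.py <<'E'
import cv2,numpy as np
from scipy.optimize import minimize
from scipy.spatial.transform import Rotation as R
def project(k,P):
    E=np.array(k["extrinsics"]);p=P@E[:3,:3].T+E[:3,3];s=p[:,:2]/p[:,2:]
    s=s*(1+k["k1"]*(s**2).sum(1,keepdims=True));M=np.array(k["mtx"])
    return s*[M[0,0],M[1,1]]+[M[0,2],M[1,2]]
def unproj(k,uv,z):
    M=np.array(k["mtx"]);d=(np.array(uv)-[M[0,2],M[1,2]])/[M[0,0],M[1,1]];s=d.copy()
    for _ in range(20): s=d/(1+k["k1"]*(s@s))
    E=np.array(k["extrinsics"]);r=E[:3,:3].T@np.r_[s,1];c=-E[:3,:3].T@E[:3,3]
    return (c+r*(z-c[2])/r[2])[:2]
def cyl(D,L,z):
    a=np.linspace(0,2*np.pi,40,endpoint=False)
    return [np.array([[x,D/2*np.cos(t),z+D/2*np.sin(t)] for x in(-L/2,L/2) for t in a])]
def box(x0,x1,y0,y1,z0,z1): return np.array([[x,y,z] for x in(x0,x1) for y in(y0,y1) for z in(z0,z1)])
def cradle(L,W,rx,top,vw):
    P=[box(-L/2,L/2,-W/2,W/2,0,.008)]
    for s in(-1,1):
        x0,x1=s*rx-.005,s*rx+.005; b=top-vw/2
        P.append(box(x0,x1,-W/2,W/2,0,b))
        for q in(-1,1):
            P.append(np.array([[x,q*y,z] for x in(x0,x1) for y,z in((0,b),(W/2,b),(W/2,top),(vw/2,top))]))
    return P
MOD={"thick_long":cyl(.04,.14,.02),"thick_short":cyl(.04,.08,.02),"thin_long":cyl(.02,.14,.01),"thin_short":cyl(.02,.08,.01),
"cradle_thick_long":cradle(.12,.076,.04,.042,.06),"cradle_thick_short":cradle(.068,.076,.028,.042,.06),
"cradle_thin_long":cradle(.12,.05,.04,.044,.036),"cradle_thin_short":cradle(.068,.05,.028,.044,.036)}
S=8
def sil(k,parts,p,roi,up):
    c,s=np.cos(p[2]),np.sin(p[2]);m=np.zeros((roi[3]*up,roi[2]*up),np.uint8)
    for P in parts:
        Q=np.c_[c*P[:,0]-s*P[:,1]+p[0],s*P[:,0]+c*P[:,1]+p[1],P[:,2]]
        h=cv2.convexHull(project(k,Q).astype(np.float32))[:,0]
        q=((h-[roi[0],roi[1]]+.5)*up-.5)
        cv2.fillConvexPoly(m,np.round(q*16).astype(np.int32),255,shift=4)
    return cv2.resize(m,(roi[2],roi[3]),interpolation=cv2.INTER_AREA)/255.
def fit(ims,ks,name,p0):
    """maximise inside/outside colour separation: regress each image patch on soft silhouette + bg; minimise residual"""
    parts=MOD[name];r=.13 if 'long' in name else .1
    rois=[]
    for k in ks:
        uv=project(k,np.array([[p0[0]+a,p0[1]+b,z] for a in(-r,r) for b in(-r,r) for z in(0,.04)])*1.0)*1
        c=project(k,np.array([[p0[0],p0[1],.02]]))[0];w=int(42 if 'long' in name else 30)
        rois.append((int(c[0])-w,int(c[1])-w,2*w,2*w))
    def cost(p):
        t=0
        for im,k,ro in zip(ims,ks,rois):
            s=sil(k,parts,p,ro,4);w=cv2.dilate((s>.01).astype(np.uint8),np.ones((9,9)))>0
            I=im[ro[1]:ro[1]+ro[3],ro[0]:ro[0]+ro[2]].astype(float)
            a=s[w];X=np.c_[a,1-a];Y=I[w]
            b,_,_,_=np.linalg.lstsq(X,Y,rcond=None);e=Y-X@b
            t+=(e**2).sum()/((Y-Y.mean(0))**2).sum()
        return t/len(ims)
    best=None
    for dy in(-.15,0,.15):
        sx=np.array([p0]*4)+np.r_[[[0,0,dy]],[[.012,0,dy]],[[0,.012,dy]],[[0,0,dy+.15]]]
        o=minimize(cost,p0,method="Nelder-Mead",options=dict(initial_simplex=sx,xatol=1e-4,fatol=1e-6,maxiter=200))
        if best is None or o.fun<best.fun: best=o
    return best.x,best.fun
E
cat > est.py <<'E'
from fit import *
from cell import bot
import json
ks={c:bot.calibration(c) for c in("top","scene")}
ims={c:cv2.imread(f"pics/{c}0raw.png")[:,:,::-1] for c in ks}
px={"thick_long":((600,270),(582,350)),"thick_short":((304,290),(300,334)),"thin_long":((405,162),(378,235)),"thin_short":((199,184),(190,228)),
"cradle_thick_long":((588,180),(574,246)),"cradle_thick_short":((296,170),(299,212)),"cradle_thin_long":((387,282),(401,346)),"cradle_thin_short":((481,180),(487,219))}
res={}
for n,(a,b) in px.items():
    A,B=[unproj(ks["top"],np.array(q)/1.5625,.02) for q in(a,b)]
    m=(A+B)/2;d=A-B
    yaw=np.arctan2(d[1],d[0])
    if n=="cradle_thick_short": pass
    p0=np.r_[m,yaw]
    out=[]
    for cs in(("top",),("scene",),("top","scene")):
        x,f=fit([ims[c] for c in cs],[ks[c] for c in cs],n,p0); out.append(x); print(n,cs,np.round(x,4),round(f,3))
    res[n]=list(out[2])
json.dump(res,open("res.json","w"))
for c in ks:
    v=cv2.resize(ims[c][:,:,::-1],None,fx=4,fy=4,interpolation=cv2.INTER_CUBIC)
    for n,p in res.items():
        for P in MOD[n]:
            cc,s=np.cos(p[2]),np.sin(p[2]);Q=np.c_[cc*P[:,0]-s*P[:,1]+p[0],s*P[:,0]+cc*P[:,1]+p[1],P[:,2]]
            h=cv2.convexHull(project(ks[c],Q).astype(np.float32))
            cv2.polylines(v,[np.round((h+.5)*4).astype(np.int32)],True,(0,255,0),1)
    ro=(400,360,1300,700) if c=="top" else (480,620,1200,600)
    v=v[ro[1]:ro[1]+ro[3],ro[0]:ro[0]+ro[2]]
    cv2.imwrite(f"pics/fit_{c}.png",cv2.resize(v,(800,int(800*ro[3]/ro[2]))))
E
time python3 est.py
```

```text
thick_long ('top',) [ 0.4438 -0.3207 -0.3434] 0.255
thick_long ('scene',) [ 0.444  -0.3197 -0.3474] 0.372
thick_long ('top', 'scene') [ 0.4438 -0.3205 -0.3426] 0.316
thick_short ('top',) [ 0.4477  0.1479 -0.1102] 0.268
thick_short ('scene',) [ 0.4475  0.1491 -0.1144] 0.476
thick_short ('top', 'scene') [ 0.4476  0.148  -0.1077] 0.376
thin_long ('top',) [ 0.6375  0.0019 -0.39  ] 0.204
thin_long ('scene',) [ 0.6387  0.0022 -0.3908] 0.2
thin_long ('top', 'scene') [ 0.638   0.002  -0.3884] 0.205
thin_short ('top',) [ 0.6279  0.3299 -0.2094] 0.233
thin_short ('scene',) [ 0.6292  0.3304 -0.213 ] 0.335
thin_short ('top', 'scene') [ 0.6286  0.3299 -0.2032] 0.287
cradle_thick_long ('top',) [ 0.6119 -0.3118 -0.2462] 0.073
cradle_thick_long ('scene',) [ 0.61   -0.3107 -0.2534] 0.091
cradle_thick_long ('top', 'scene') [ 0.6112 -0.3114 -0.2537] 0.089
cradle_thick_short ('top',) [0.6522 0.1595 0.0737] 0.087
cradle_thick_short ('scene',) [0.651  0.1601 0.0566] 0.096
cradle_thick_short ('top', 'scene') [0.6519 0.1597 0.0642] 0.098
cradle_thin_long ('top',) [ 0.4455 -0.0008  0.1711] 0.05
cradle_thin_long ('scene',) [4.444e-01 2.000e-04 1.622e-01] 0.087
cradle_thin_long ('top', 'scene') [ 4.455e-01 -1.000e-04  1.691e-01] 0.081
cradle_thin_short ('top',) [ 0.6317 -0.1514  0.1493] 0.088
cradle_thin_short ('scene',) [ 0.6309 -0.15    0.1733] 0.105
cradle_thin_short ('top', 'scene') [ 0.6314 -0.1511  0.141 ] 0.107
real	0m16.677s
user	0m15.606s
sys	0m0.363s
```

View pics/fit_top.png

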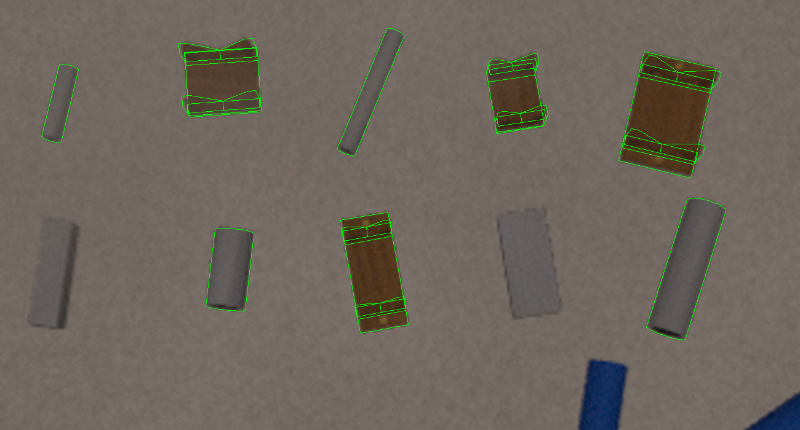

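View pics/fit_scene.png

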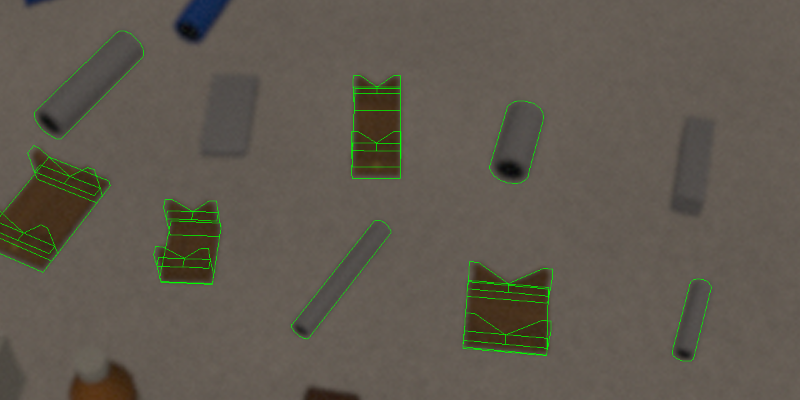

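```bash
cat > ikc.py <<'E'
from fit import *
from cell import bot
import json
res=json.load(open("res.json"))
q=bot.read_tool_rot();r=R.from_quat(np.r_[q[1:],q[0]]);print(r.as_matrix().round(3))
def quat(yaw):
    # tool y down, tool x horizontal perpendicular to mandrel axis
    y=np.array([0,0,-1.]);x=np.array([-np.sin(yaw),np.cos(yaw),0]);z=np.cross(x,y)
    v=R.from_matrix(np.c_[x,y,z]).as_quat();return [v[3],v[0],v[1],v[2]]
if __name__=="__main__":
    for n,p in res.items():
        for h in(0,np.pi):
            for z in (.003,.15):
                s=bot.solve_ik([p[0],p[1],z],quat(p[2]+h)); print(n,h>0,z,None if s is None else np.round(s,2))
E
python3 ikc.py
```

```text
[[ 0.258 -0.001 -0.966]
 [ 0.966 -0.001  0.258]
 [-0.002 -1.     0.   ]]
thick_long False 0.003 [-0.76  0.58 -0.46  0.53  0.   -0.42]
thick_long False 0.15 [-0.76  0.39 -0.32  0.86  0.   -0.42]
thick_long True 0.003 [-0.76  0.58 -0.46  0.53  0.    2.72]
thick_long True 0.15 [-0.76  0.39 -0.32  0.86  0.    2.72]
thick_short False 0.003 [ 0.16  0.48 -0.66  0.43  0.    0.27]
thick_short False 0.15 [ 0.16  0.26 -0.51  0.8   0.    0.27]
thick_short True 0.003 [ 0.16  0.48 -0.66  0.43  0.   -2.87]
thick_short True 0.15 [ 0.16  0.26 -0.51  0.8   0.   -2.87]
thin_long False 0.003 [-0.11  0.7  -0.2   0.67  0.    0.28]
thin_long False 0.15 [-0.11  0.55 -0.06  0.96  0.    0.28]
thin_long True 0.003 [-0.11  0.7  -0.2   0.67  0.   -2.87]
thin_long True 0.15 [-0.11  0.55 -0.06  0.96  0.   -2.87]
thin_short False 0.003 [0.38 0.82 0.03 0.79 0.   0.58]
thin_short False 0.15 [0.38 0.68 0.18 1.07 0.   0.58]
thin_short True 0.003 [ 0.38  0.82  0.03  0.79  0.   -2.56]
thin_short True 0.15 [ 0.38  0.68  0.18  1.07  0.   -2.56]
cradle_thick_long False 0.003 [-0.58  0.78 -0.05  0.75  0.   -0.33]
cradle_thic
[... 286 characters left out ...]
5 [0.13 0.61 0.04 1.01 0.   0.07]
cradle_thick_short True 0.003 [ 0.13  0.75 -0.1   0.72  0.   -3.08]
cradle_thick_short True 0.15 [ 0.13  0.61  0.04  1.01  0.   -3.08]
cradle_thin_long False 0.003 [-0.17  0.45 -0.73  0.39  0.   -0.34]
cradle_thin_long False 0.15 [-0.17  0.21 -0.57  0.78  0.   -0.34]
cradle_thin_long True 0.003 [-0.17  0.45 -0.73  0.39  0.    2.81]
cradle_thin_long True 0.15 [-0.17  0.21 -0.57  0.78  0.    2.81]
cradle_thin_short False 0.003 [-0.35  0.72 -0.17  0.68  0.   -0.49]
cradle_thin_short False 0.15 [-0.35  0.57 -0.03  0.98  0.   -0.49]
cradle_thin_short True 0.003 [-0.35  0.72 -0.17  0.68  0.    2.65]
cradle_thin_short True 0.15 [-0.35  0.57 -0.03  0.98  0.    2.65]
```

The overlays match all four grey round tubes and their cradles in both cameras, to within about 1–2 mm. The dark tube ends are visible, and the blue tubes and bars are excluded. I'll start with thick_long.

```bash
cat > act.py <<'E'
from ikc import *
def grasp(n,zt=.004,force=50):
    x,y,a=res[n]
    bot.move_pose([x,y,.13],quat(a)); 
    bot.set_gripper(1.0 if 'thick' in n else .7)
    hit=bot.move_linear([x,y,zt],speed=.12,until_force=15)
    print("descend hit",hit,np.round(bot.read_position(),4))
    bot.set_gripper(0.0,grasp_force=force)
    w=bot.read_gripper_width(); p=bot.read_position()
    bot.move_linear([x,y,.13],speed=.12)
    print("width mm",w*85,bot.read_gripper_width()*85,"z",p[2],"F",np.round(bot.read_ft_force(),2),"t",bot.read_clock())
    return p[2]
def over(n,zh=.13):
    x,y,a=res["cradle_"+n]; bot.move_pose([x,y,zh],quat(a))
def lower(n,zt,dx=0,dy=0):
    """dx,dy in the cradle frame"""
    x,y,a=res["cradle_"+n];c,s=np.cos(a),np.sin(a);X,Y=x+c*dx-s*dy,y+s*dx+c*dy
    bot.move_linear([X,Y,zt+.012],speed=.1)
    bot.wait(.1); f0=np.array(bot.read_ft_force())
    hit=bot.move_linear([X,Y,zt-.002],speed=.015,until_force=3)
    bot.wait(.1); p=np.array(bot.read_position()); f=np.array(bot.read_ft_force())-f0
    print("lower hit",hit,"z-target mm",(p[2]-zt)*1e3,"dF cradle",np.round([c*f[0]+s*f[1],-s*f[0]+c*f[1],f[2]],2),"M",np.round(bot.read_moment(),2),"t",bot.read_clock())
E
python3 - <<'E'
from act import *
z=grasp("thick_long")
over("thick_long")
lower("thick_long",z+.02)
for c in("top","scene"): cv2.imwrite(f"pics/{c}1raw.png",bot.camera(c)[:,:,::-1])
a=cv2.imread("pics/top1raw.png")[100:200,330:430];b=cv2.imread("pics/scene1raw.png")[190:270,90:170]
cv2.imwrite("pics/s1.png",np.hstack([cv2.resize(a,(400,400)),cv2.resize(b,(400,400))]))
E
```

```text
[[ 0.258 -0.001 -0.966]
 [ 0.966 -0.001  0.258]
 [-0.002 -1.     0.   ]]
descend hit False [ 0.4443 -0.321   0.0047]
width mm 38.351335386025 38.29888820290984 z 0.004704832875760987 F [-0.67  0.06 -4.75] t 6.3917
lower hit True z-target mm 0.30407105824078673 dF cradle [ 2.25 -1.74  9.58] M [-0.38 -0.16  0.02] t 9.1
```

View pics/s1.png

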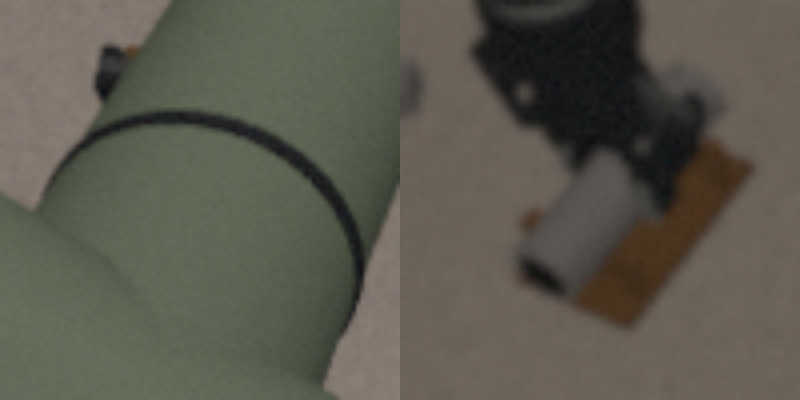

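```bash
cat > ov.py <<'E'
from fit import *
from cell import bot
import json
def ov(raw,c,name,out,roi=None,seated=True):
    res=json.load(open("res.json"));k=bot.calibration(c);im=cv2.imread(raw)
    p=res["cradle_"+name];D=.04 if 'thick' in name else .02;L=.14 if 'long' in name else .08
    ct=project(k,np.array([[p[0],p[1],.02]]))[0].astype(int);w=45
    y0,x0=max(0,ct[1]-w),max(0,ct[0]-w);f=5
    im=cv2.resize(im[y0:y0+2*w,x0:x0+2*w],None,fx=f,fy=f,interpolation=cv2.INTER_CUBIC);raw=im.copy()
    def dr(parts,col):
        for P in parts:
            cc,s=np.cos(p[2]),np.sin(p[2]);Q=np.c_[cc*P[:,0]-s*P[:,1]+p[0],s*P[:,0]+cc*P[:,1]+p[1],P[:,2]]
            h=cv2.convexHull(project(k,Q).astype(np.float32))
            cv2.polylines(im,[np.round((h-[x0,y0]+.5)*f).astype(np.int32)],True,col,1)
    dr(MOD["cradle_"+name],(0,255,0)); dr(cyl(D,L,.04),(0,0,255))
    return np.hstack([raw,im])[:, :]
E
python3 - <<'E'
from ov import *
v=ov("pics/scene1raw.png","scene","thick_long","");print(v.shape)
cv2.imwrite("pics/ov1.png",cv2.resize(v,(800,int(800*v.shape[0]/v.shape[1]))))
E
```

```text
(450, 900, 3)
```

View pics/ov1.png

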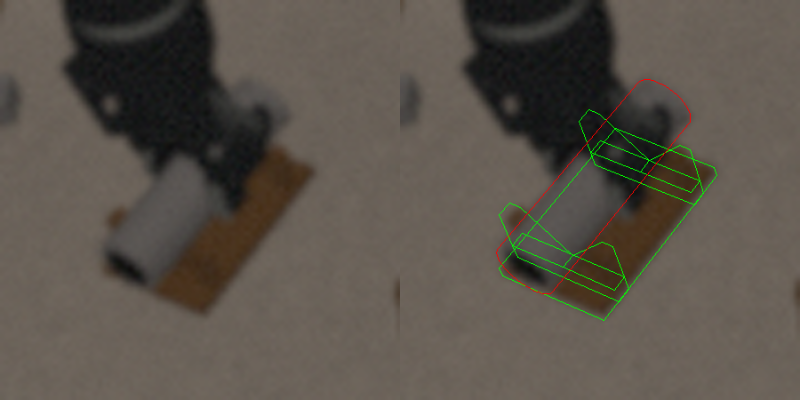

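The overlay shows thick_long sitting in both notches of its cradle, with the tube outline on the predicted seated one. Contact came 0.3 mm from the expected height. I'll release it and look again.

```bash
cat >> act.py <<'E'
def release(n,go=.75):
    bot.set_gripper(go); p=bot.read_position()
    bot.move_linear([p[0],p[1],.14],speed=.12); print("up",bot.read_clock())
E
python3 - <<'E'
from act import *
from ov import ov
release("thick_long")
z=grasp("thick_short"); 
for c in("top","scene"): cv2.imwrite(f"pics/{c}2raw.png",bot.camera(c)[:,:,::-1])
over("thick_short"); lower("thick_short",z+.02)
cv2.imwrite("pics/scene3raw.png",bot.camera("scene")[:,:,::-1])
v=np.vstack([cv2.resize(q,(600,300)) for q in (ov("pics/top2raw.png","top","thick_long",""),ov("pics/scene3raw.png","scene","thick_short",""))])
cv2.imwrite("pics/ov2.png",v)
v=ov("pics/scene2raw.png","scene","thick_long","");cv2.imwrite("pics/ov2s.png",cv2.resize(v,(800,400)))
E
```

```text
[[ 0.251 -0.001 -0.968]
 [ 0.968 -0.001  0.251]
 [-0.001 -1.     0.001]]
up 10.6833
descend hit False [0.4482 0.1481 0.0045]
width mm 38.90195791278082 38.50019512167221 z 0.004650061180066528 F [ 0.   -0.98 -1.72] t 15.6917
lower hit True z-target mm 0.35178534853429894 dF cradle [ 0.51 -0.13  8.47] M [0.01 0.   0.15] t 18.6417
```

View pics/ov2.png

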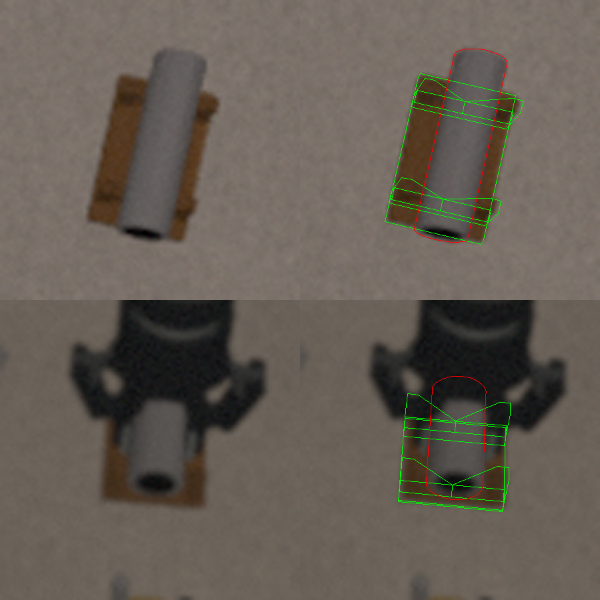

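View pics/ov2s.png

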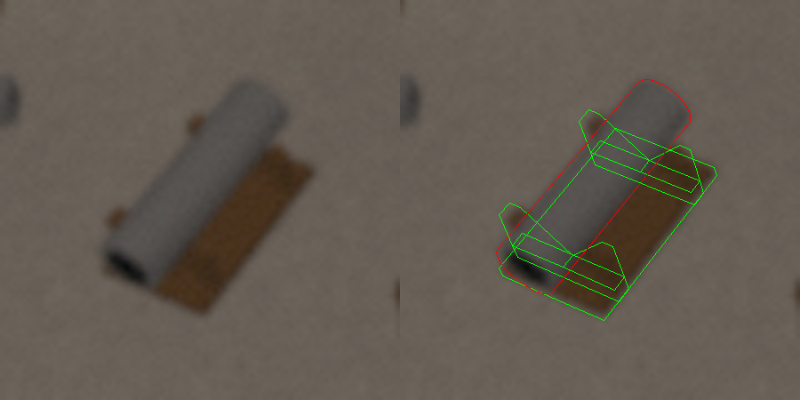

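thick_long rests in both notches and is centred in both views. thick_short is also seated between the ribs with almost no lateral force. I'll release it and go on to thin_long.

```bash
python3 - <<'E'
from act import *
from ov import ov
release("thick_short")
z=grasp("thin_long",zt=.002,force=40); 
for c in("top","scene"): cv2.imwrite(f"pics/{c}4raw.png",bot.camera(c)[:,:,::-1])
over("thin_long"); lower("thin_long",z+.03)
cv2.imwrite("pics/scene5raw.png",bot.camera("scene")[:,:,::-1])
v=np.vstack([np.hstack([cv2.resize(q[:,450:],(300,300)) for q in (ov("pics/top4raw.png","top","thick_short",""),ov("pics/scene4raw.png","scene","thick_short",""))]),cv2.resize(ov("pics/scene5raw.png","scene","thin_long",""),(600,300))])
cv2.imwrite("pics/ov4.png",v)
E
```

```text
[[-0.065 -0.    -0.998]
 [ 0.998  0.    -0.065]
 [ 0.    -1.     0.   ]]
up 20.175
descend hit False [0.6388 0.0019 0.0029]
width mm 18.44594864238223 18.720469710819128 z 0.002705092221471809 F [-0.01  0.02 -1.59] t 23.95
lower hit True z-target mm 0.15773442664765436 dF cradle [ 1.52 -1.14  2.58] M [-0.26 -0.32  0.01] t 26.775
```

View pics/ov4.png

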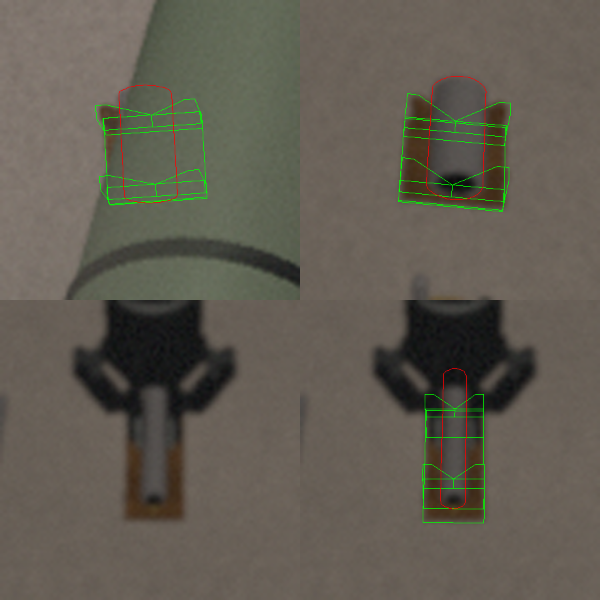

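thick_short is released and seated. thin_long sits in both notches, with contact 0.16 mm from the expected height. I'll release it and take thin_short.

```bash
python3 - <<'E'
from act import *
from ov import ov
release("thin_long",.7)
z=grasp("thin_short",zt=.002,force=40); 
for c in("top","scene"): cv2.imwrite(f"pics/{c}6raw.png",bot.camera(c)[:,:,::-1])
over("thin_short"); lower("thin_short",z+.03)
cv2.imwrite("pics/scene7raw.png",bot.camera("scene")[:,:,::-1])
v=np.vstack([np.hstack([cv2.resize(q[:,450:],(300,300)) for q in (ov("pics/top6raw.png","top","thin_long",""),ov("pics/scene6raw.png","scene","thin_long",""))]),cv2.resize(ov("pics/scene7raw.png","scene","thin_short",""),(600,300))])
cv2.imwrite("pics/ov6.png",v)
E
```

```text
[[-0.168 -0.    -0.986]
 [ 0.986 -0.001 -0.168]
 [-0.001 -1.     0.001]]
up 28.3417
descend hit False [0.6294 0.3303 0.0031]
width mm 18.299841165270504 18.23052182510123 z 0.0027575591195655134 F [-0.42  0.24 -1.64] t 32.8417
lower hit True z-target mm 0.29564531898856883 dF cradle [ 1.64 -1.83  4.47] M [-0.28 -0.18  0.01] t 36.6167
```

View pics/ov6.png

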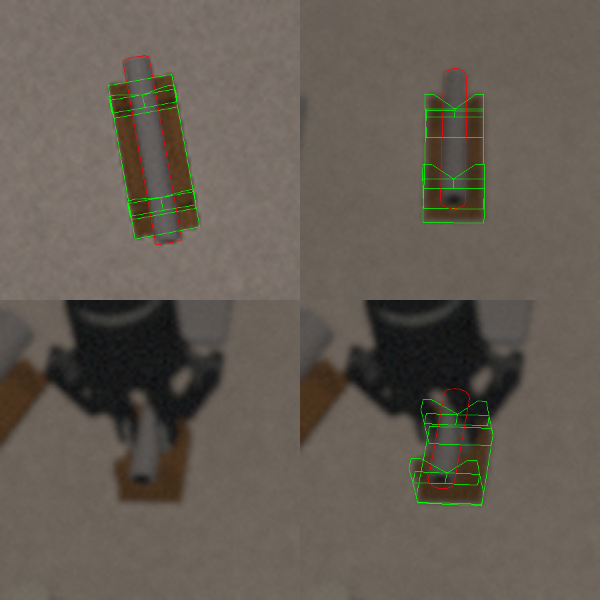

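thin_long is seated and centred. thin_short is at seat height, 0.3 mm off. I'll release it, back the arm away from the cameras and check all four numerically.

```bash
python3 - <<'E'
from act import *
from ov import ov
import fit as F
release("thin_short",.7)
bot.move_pose([.142,.531,.231],quat(1.176-np.pi/2+ .261))
for c in("top","scene"): cv2.imwrite(f"pics/{c}8raw.png",bot.camera(c)[:,:,::-1])
print(bot.read_clock())
rows=[]
ks={c:bot.calibration(c) for c in("top","scene")};ims={c:cv2.imread(f"pics/{c}8raw.png")[:,:,::-1] for c in ks}
for n in("thick_long","thick_short","thin_long","thin_short"):
    F.MOD["s_"+n]=F.cyl(.04 if 'thick' in n else .02,.14 if 'long' in n else .08,.04)
    p=np.array(res["cradle_"+n]);a=p[2]
    for cs in(("top",),("scene",)):
        x,f=F.fit([ims[c] for c in cs],[ks[c] for c in cs],"s_"+n,p); d=x-p
        print(n,cs,"along mm",1e3*(np.cos(a)*d[0]+np.sin(a)*d[1]),"across",1e3*(-np.sin(a)*d[0]+np.cos(a)*d[1]),"dyaw",d[2],f)
    rows.append(np.vstack([cv2.resize(ov(f"pics/{c}8raw.png",c,n,"")[:,450:],(200,200)) for c in ks]+[cv2.resize(ov("pics/top8raw.png","top",n,"")[:,:450],(200,200))]))
cv2.imwrite("pics/fin.png",np.hstack(rows))
cv2.imwrite("pics/fintop.png",cv2.resize(ims["top"][:,:,::-1],(800,600)))
E
```

```text
[[-0.14  -0.    -0.99 ]
 [ 0.99  -0.001 -0.14 ]
 [-0.001 -1.     0.   ]]
up 38.1917
41.25
thick_long ('top',) along mm 2.780529997985279 across 23.114612502215845 dyaw -0.08277420538727653 0.6405606023668216
thick_long ('scene',) along mm 26.497312026577664 across 38.963677024565996 dyaw 0.020803538640749825 0.5818162488873831
thick_short ('top',) along mm -2.388480807855091 across 16.754383414717857 dyaw -0.047405788329277436 0.7409107203214631
thick_short ('scene',) along mm 10.04782359583007 across 17.609229348544588 dyaw -0.059059920747706454 0.733457845000916
thin_long ('top',) along mm -0.07851258677052517 across 14.649584293796904 dyaw 0.00033528727967030436 0.5012233210540437
thin_long ('scene',) along mm 16.91556120538785 across 15.296273904100765 dyaw -0.012791875619738213 0.5513156883773349
thin_short ('top',) along mm -2.927589636585513 across 17.82490781880062 dyaw -0.027073713385353207 0.32196644462042123
thin_short ('scene',) along mm 13.752004972895412 across 20.374643481700158 dyaw 0.10222658975790488 0.36034279332195557
```

View pics/fin.png

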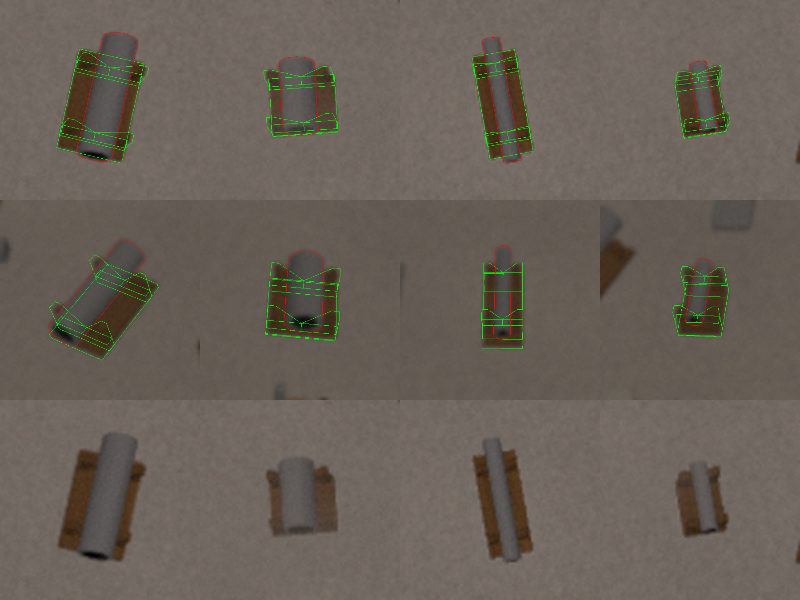

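View pics/fintop.png

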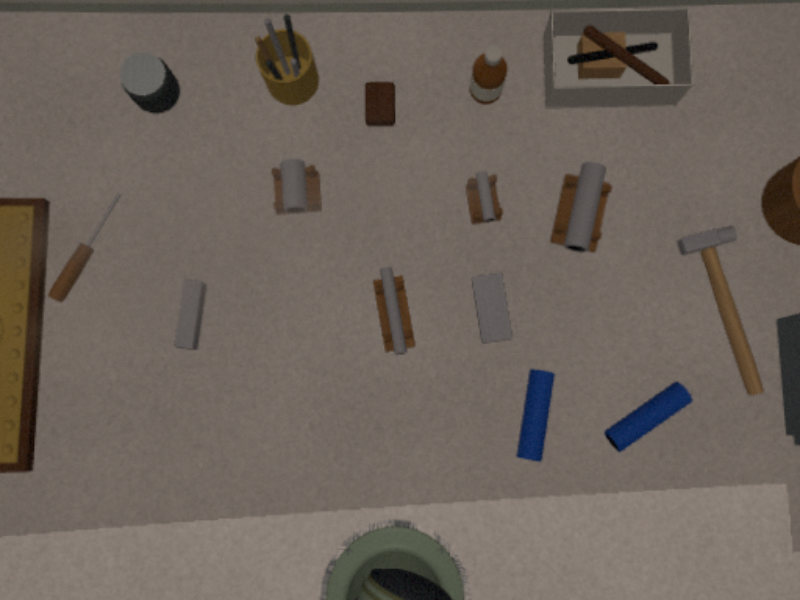

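All four look seated in both views, and the bars and blue tubes haven't moved. The plain silhouette fit locked onto the cradle board edge, so its numbers are no use. I'll redo it with a three-region model (tube over cradle over bench).

```bash
cat > chk.py <<'E'
from act import *
import fit as F,sys
i=sys.argv[1]
ks={c:bot.calibration(c) for c in("top","scene")};ims={c:cv2.imread(f"pics/{c}{i}raw.png")[:,:,::-1].astype(float) for c in ks}
for n in("thick_long","thick_short","thin_long","thin_short"):
  M=F.cyl(.04 if 'thick' in n else .02,.14 if 'long' in n else .08,.04);C=F.MOD["cradle_"+n];p=np.array(res["cradle_"+n]);a=p[2];ca,sa=np.cos(a),np.sin(a)
  def P(d): return [p[0]+ca*d[0]-sa*d[1],p[1]+sa*d[0]+ca*d[1],a+d[2]]
  for cs in(("top",),("scene",),("top","scene")):
    pre={}
    for c in cs:
        ct=project(ks[c],np.array([[p[0],p[1],.03]]))[0].astype(int);w=45 if 'long' in n else 32
        ro=(ct[0]-w,ct[1]-w,2*w,2*w);pre[c]=ro
    def cost(v):
        t=0;d=v[:3]
        q=P(v[3:]) # cradle shift, free as well
        for c in cs:
            ro=pre[c];m=sil(ks[c],M,P(d),ro,4);k=sil(ks[c],C,q,ro,4)
            I=ims[c][ro[1]:ro[1]+ro[3],ro[0]:ro[0]+ro[2]];g=cv2.dilate(((sil(ks[c],M,p,ro,4)+sil(ks[c],C,p,ro,4))>0).astype(np.uint8),np.ones((11,11)))>0
            X=np.c_[m[g],((1-m)*k)[g],((1-m)*(1-k))[g]];Y=I[g];b=np.linalg.lstsq(X,Y,rcond=None)[0]
            t+=((Y-X@b)**2).sum()/((Y-Y.mean(0))**2).sum()
        return t/len(cs)
    sx=np.vstack([np.zeros(6),np.diag([.006,.004,.08,.003,.003,.05])])
    o=minimize(cost,np.zeros(6),method="Nelder-Mead",options=dict(initial_simplex=sx,xatol=1e-5,fatol=1e-7,maxiter=800))
    r=o.x[:3]-o.x[3:]
    print(n,cs,"rel along/across mm",np.round(r[:2]*1e3,1),"dyaw",round(r[2],3),"res",round(o.fun,3),"cradle shift",np.round(o.x[3:5]*1e3,1))
E
python3 chk.py 8
```

```text
[[ 0.134  0.    -0.991]
 [ 0.991 -0.     0.134]
 [-0.    -1.    -0.   ]]
thick_long ('top',) rel along/across mm [-0.9 -0.8] dyaw 0.002 res 0.169 cradle shift [ 0.6 -0.1]
thick_long ('scene',) rel along/across mm [ 0.7 -1.7] dyaw -0.011 res 0.179 cradle shift [-1.1 -0. ]
thick_long ('top', 'scene') rel along/across mm [-0.1 -0.7] dyaw -0.004 res 0.18 cradle shift [-0.2 -0.1]
thick_short ('top',) rel along/across mm [-1.3  0.6] dyaw 0.006 res 0.164 cradle shift [ 0.3 -0.3]
thick_short ('scene',) rel along/across mm [0.2 1.5] dyaw 0.04 res 0.272 cradle shift [-1.2  0.4]
thick_short ('top', 'scene') rel along/across mm [-0.7  0.7] dyaw 0.015 res 0.225 cradle shift [ 0. -0.]
thin_long ('top',) rel along/across mm [-0.4  0.1] dyaw -0.001 res 0.072 cradle shift [ 0.1 -0.7]
thin_long ('scene',) rel along/across mm [-11.3  -0.1] dyaw -0.004 res 0.116 cradle shift [-1.3  1.2]
thin_long ('top', 'scene') rel along/across mm [-0.4 -0.1] dyaw 0.01 res 0.119 cradle shift [-0.9 -0.1]
thin_short ('top',) rel along/across mm [ 4.1 -0.2] dyaw 0.019 res 0.123 cradle shift [ 0.5 -0.5]
thin_short ('scene',) rel along/across mm [-12.  -1.] dyaw -0.025 res 0.139 cradle shift [-0.3  1. ]
thin_short ('top', 'scene') rel along/across mm [-2.7 -0.4] dyaw 0.016 res 0.162 cradle shift [-0.  0.]
```

thin_short's position along its cradle is ambiguous, and the scene-camera fit for the thin tubes is pulled by the dark tube end. I'll look closely.

```bash
python3 - <<'E'
from fit import *
from cell import bot
import json
p=json.load(open("res.json"))["cradle_thin_short"];out=[]
for c in("top","scene"):
    k=bot.calibration(c);im=cv2.imread(f"pics/{c}8raw.png");ct=project(k,np.array([[p[0],p[1],.03]]))[0].astype(int);w=25
    v=im[ct[1]-w:ct[1]+w,ct[0]-w:ct[0]+w].astype(float);v=np.clip((v-30)*1.6,0,255).astype(np.uint8)
    v=cv2.resize(v,None,fx=8,fy=8,interpolation=cv2.INTER_CUBIC)
    for e,col in((-.04,(0,255,0)),(.04,(0,255,0))):
        a=np.linspace(0,2*np.pi,40);P=np.array([[p[0]+np.cos(p[2])*e-np.sin(p[2])*.01*np.cos(t),p[1]+np.sin(p[2])*e+np.cos(p[2])*.01*np.cos(t),.04+.01*np.sin(t)] for t in a])
        cv2.polylines(v,[np.round((project(k,P)-ct+w+.5)*8).astype(np.int32)],True,col,1)
    out.append(v)
cv2.imwrite("pics/ts.png",np.hstack(out))
E
```

```text
(no output)
```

View pics/ts.png

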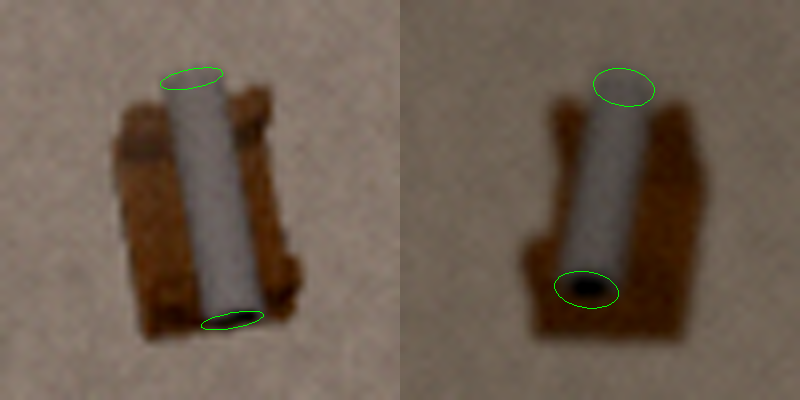

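In the enlarged crop (top camera left, scene camera right), both ends of thin_short fall on the ends predicted for a centred tube, around (192,78) and (232,320). That is within about 1 mm in both views, and it lies in both notches. I'm handing in.

```bash
python3 -c "
from cell import bot
print(bot.read_clock(), bot.read_position(), bot.read_ft_force()); bot.close_job()"
```

```text
41.25 [0.14262265 0.53087827 0.23088855] [-0.67149438  0.51506632 -0.30985489]
the job is handed in; nothing more can be done
```

I laid all four round steel mandrels in their matching cradles, released them and handed the job in at 41 s with the arm clear. Each was lowered until it touched, 0.16–0.35 mm from the expected seat height, before I let go. The square bar, flat bar and blue tubes look unmoved in the last top picture.

**Position along the cradle:**
- **thick_long, thick_short and thin_long:** the top-camera and combined fits put these within about 1.5 mm of centre and across the notch.
- **thin_short:** the fits disagreed, giving +4, −12 and −2.7 mm. The scene-only fit for thin_long also read −11 mm. I put these down to the dark tube ends and low contrast. Enlarged crops of thin_short from both cameras showed its ends within about 1 mm of the centred position, so I went by those.

An earlier simple outline fit gave unusable numbers because it locked onto the cradle edges, so I discarded it.

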